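# Open the fuse box in a motorcycle's under-seat tray

### The arm

A 7-joint arm with a two-finger parallel gripper is mounted at the origin on the work surface. World frame = base frame: x ahead of the robot, y to its left, z up, the work surface at z = 0. Lengths are in m, angles in rad, forces in N, time in s.
With the tool pointing down it reaches from about 0.425 to 0.875 m from the base axis. Payload 9.9 kg.
Tool frame: the origin (TCP) lies at the very end of the fingers, on their centre line; the grasp point (between the pads) lies 19 mm behind it; z points along the fingers, y is the line along which they close (so a half turn about z gives the same grasp; the last joint's range is limited). The gripper opens to 85 mm and grips with 20 to 120 N. Pads are 22 mm wide; open, the fingers measure 114 mm over their backs; the gripper's body (76 mm by 85 mm) begins 54 mm behind the grasp point. The pads swing forward as they close: fully open they stand 13 mm farther back than shut.
Start: joints at [-1.193, 0.576, 0.025, 1.437, -0.015, 1.129, -0.057], TCP at [0.301, 0.604, 0.231] pointing down, gripper open.
Joint ranges: [-2.76, 2.76], [-0.34, 2.15], [-1.52, 1.57], [0.19, 2.46], [-1.09, 4.23], [0.17, 1.99], [-2.82, 2.82]. Speed limits (rad/s): [2.22, 2.22, 3.01, 3.01, 3.14, 3.14, 3.14].

### API

Orientations are given as a 3x3 rotation matrix whose columns are the frame's x, y, z axes.
In Python, from station import sensors, vision, order, spot_in, regions_of, landmark_of gives the robot as it stands. The module is installed in compiled form; this text tells all that it offers.
- The arm moves only by the shell command python3 -m pendant 'ROWS'. ROWS is JSON, a list of rows, each an object with "grip": the opening in per cent of the stroke, from 0 (shut) to 100 (fully open); "delta_pos": the shift along the tool's x, y, z in mm, a list of three; "yaw": the turn about the tool's z in rad. A call has 1 to 5 rows; each row is the pose to reach, as a shift and turn from the pose commanded when the call began, along the tool's axes at that moment; what a row does not reach only later rows make up. A row lasts 1/12 s, in which the tool goes at most 41.7 mm and 7.16 degrees, less where a joint would pass 70% of its speed; a pose out of reach is approached as far as the arm can. A call with a gripper value outside its range is refused whole. The fingers move at their own pace and stop on an object; the grip force is fixed at half the most. Time passes only in rows, so rows that repeat a pose let the fingers close. It gives the time, the measured TCP pose, the force, the opening and the grip force at its end, in the units of the state.
- sensors.sense(): the state, without advancing time (a new reading comes with each control period).
- vision.get_image(name): name is "side" or "top"; returns (picture, depth): 384x512x3 uint8, blue, green, red; 384x512 float32, m along the optical axis (not along the pixel's ray), 0 where there is no reading.
- vision.camera_info(name): a dict with "fx", "fy", "cx", "cy" (pixels), "k1" (the pictures are not rectified: a ray, as slopes to the right and down, at radius r is drawn at 1 + k1 r^2 times it, then the intrinsics apply), "world_to_cam" (4x4, takes a point from world to camera coordinates). Camera axes: x right, y down, z forward; pixel columns grow to the right and rows downward; lengths in m; the calibration is good to about 2 mm. A picture is of the moment at which its call begins. camera_info takes no time and is no camera call.
- order.finish_job(): hands the job in; it is judged then, once.
Trained networks look in the newest picture that a camera, given by its name, has taken for a name from the list of things; names that differ only in an ending like _2 or _b are one class to them, and where a whole thing is asked for, a point or a joint stands for the part that bears it (a point fixed in the world has none). Each returns a list of dicts, best first, with "p" (0 to 1); they miss things now and then, are a little off and sometimes report something else, mostly with a low value. They report only what shows in the picture. A call takes as long as a camera call. They do not tell look-alikes from the thing itself.
- spot_in(name, camera): "xyz" ([x, y, z] in m, in world coordinates, good to about 4 mm: the middle of the surface that is visible of it).
- regions_of(name, camera): "pixels" (384x512 bool, what is visible of it).
- landmark_of(name, camera): "xyz" ([x, y, z] in m, in world coordinates, good to about 4 mm: a listed point, or the origin of a listed thing).
The state is a dict: "time_s": time; "joint_pos": joint angles; "qvel": joint speeds; "joint_torque": joint torques, N m; "tcp_pos": TCP position; "ee_rot": TCP orientation; "contact_force": force on the tool from outside, world axes, zero at the start; "torque": the same for the moment, N m; "gripper_width": finger opening in m; "grip_force": force on a finger pad.
Only numpy, scipy, OpenCV 4.12 (cv2) and the standard library are available. Lean on these libraries where they do the work, as an engineer would, in place of code of your own. Each camera call takes 0.05 s, during which the arm holds its last target. There are 200 camera calls.

### The job

Open the fuse box in the motorcycle's under-seat tray: with the fingertips press in the snap tab on its cover, then push the released cover along its guides and right off them, until it lies flat on the tray's bare deck behind, completely clear of the guide rails. Only press and push: do not lift or tip up the cover, and do not disturb the relay, spray can, tape roll or screwdriver around it.

Things in the scene. Friction and masses are not known exactly. Their poses are not given: they have to be found in the camera images.
- tray: Grey plastic under-seat tray of a motorcycle, 286 x 272 mm, fixed. Origin: bench level, under the middle of the fuse box; x points the way the cover slides off (away from the robot, turned up to 0.55 rad), z up. Flat deck 50 mm above the bench; rim 13 mm higher at x = -100 and 186, y = -122 and 150 mm. Left (y 62 to 140, x -64 to 58) a battery, 49 mm above the deck; right a control unit.
- guide_rails (a point): Deck level in the middle of the fuse box. Guide rails run along tray x from -50 to +50 mm at y = +-43.5 to +-48, tops 18 mm above the deck; their lips reach in to y = +-38.5 over the cover's edges. At x = -42.5 to -37 each rail has a keeper lug, 10.5 to 18 mm above the deck, reaching in to y = +-23 (46 mm gap between the lugs, through which a fingertip passes).
- deck_behind (a point): Where the cover shall end: deck level, tray x = 115 mm, y = 0. The deck is bare here and level with the seat, from the rails' end (x = 50) to the far rim (inner face x = 181 mm), y within 55 mm of the centre line.
- cover: The fuse box's sliding cover: loose black plastic cap 100 x 84 x 14 mm (x, y, z), about 85 g, on the deck between the rails. Origin: middle of its underside; z up, x the sliding direction. At the start origin and yaw are the tray's, 50 mm higher; about 1.5 mm of play under the lips and at the sides. At tray x = 100 mm it has just left the rails, at 131 it meets the far rim.
- snap_tab (a joint): Angle by which the snap tab is pressed down: 0 at rest, 0.115 at the stop. The tab is a springy tongue of the cover, hinged at cover x = +30 mm, flush with its top; ears at its free end (x -50 to -44, y to +-28) catch on the lugs against +x. From 0.05 (3 mm, 4.5 N at tab_pad) they pass under the lugs; stop at 7 mm, 8 N. It springs back: keep it down until the cover has slid 15 mm.
- tab_pad (a point): Where to press the snap tab: on its top face (64 mm above the bench at rest), on the centre line at cover x = -31 mm. The flat here is 40 mm wide, x -50 to -16 mm. Just beyond it, at x = -16 to -12, a cross rib 36 mm wide and 5 mm high stands on the tab: a fingertip holding the tab down can push the cover along by this rib.
- relay: Bystander: a loose black relay, a block 28 x 28 x 30 mm, standing on the deck right of the fuse box. Origin: middle of its underside.
- spray_can: Bystander: upright yellow and black spray can, 66 mm across, 200 mm high, on the bench left of the tray. Origin: middle of its underside.
- tape_roll: Bystander: roll of paper tape lying flat on the bench right of the tray, 90 mm across, 24 mm high. Origin: middle of its underside.
- screwdriver: Bystander: screwdriver with a red handle, 190 mm long, up to 26 mm high, lying on the bench between the robot and the tray, along its own x. Origin: its underside.
Things that resemble listed ones, but are neither listed nor needed, are in the scene too. Of the things that look like the cover, the smallest one is meant.

How it is judged:
By the outcome, as a careful person would: the job done as asked, in the order asked, and still so for the second after the job is handed in, with the robot touching nothing.
It also fails if it takes over 32 s, if anything falls off the work surface, if the arm or the gripper's body presses on something with over 40 N, if the wrist force passes 120 N, or if a joint passes its speed limit or range.

## Working session

There is one attempt and no reset: what is moved stays moved. The work goes in short steps, Python scripts to look and compute and a shell command to move; the robot and the scene stay as the last step left them, time stands still between calls to the robot, and variables do not carry over. Pictures are saved under pics/ and viewed, at most 10 in all, crops included, and the job is handed in when it is done.

```bash
mkdir -p pics; cat > h.py <<'E'
import numpy as np, cv2
from station import sensors, vision, order, spot_in, regions_of, landmark_of
E
python3 - <<'E'
from h import *
for c in("top","side"):
    im,d=vision.get_image(c); cv2.imwrite(f"pics/{c}0.png",im); np.save(f"{c}d.npy",d)
    i=vision.camera_info(c); print(c,i["fx"],i["k1"],np.round(np.linalg.inv(i["world_to_cam"]),3).tolist())
    for n in("cover","tab_pad","guide_rails","deck_behind","tray","relay","spray_can"):
        print(n,[(round(float(r["p"]),2),np.round(r["xyz"],3).tolist()) for r in landmark_of(n,c)])
s=sensors.sense();print(s["time_s"],s["tcp_pos"],np.round(s["ee_rot"],3).tolist())
E
```

```text
top 379.4494875092062 -0.09540721433115916 [[-0.009, -0.997, 0.076, 0.447], [-1.0, 0.008, -0.015, 0.071], [0.014, -0.076, -0.997, 0.96], [0.0, 0.0, 0.0, 1.0]]
cover [(0.92, [0.252, 0.259, -0.001]), (0.78, [0.514, 0.058, 0.053]), (0.72, [0.431, -0.213, -0.0])]
tab_pad [(0.84, [0.48, 0.054, 0.067]), (0.74, [0.45, -0.177, 0.017]), (0.57, [0.293, 0.276, 0.022])]
guide_rails [(0.93, [0.513, 0.064, 0.051])]
deck_behind [(0.7, [0.62, 0.081, 0.052])]
tray [(0.69, [0.51, 0.06, -0.001])]
relay [(0.69, [0.52, -0.035, 0.049])]
spray_can [(0.91, [0.509, 0.343, -0.0])]
side 387.22793110096814 0.010691298249843068 [[0.741, -0.52, 0.426, 0.133], [-0.672, -0.565, 0.479, -0.346], [-0.009, -0.641, -0.767, 0.724], [0.0, 0.0, 0.0, 1.0]]
cover [(0.66, [0.248, 0.254, -0.001]), (0.65, [0.508, 0.058, 0.051])]
tab_pad [(0.97, [0.293, 0.27, 0.015]), (0.6, [0.485, 0.055, 0.063]), (0.57, [0.449, -0.178, 0.019])]
guide_rails [(0.86, [0.513, 0.061, 0.051])]
deck_behind [(0.98, [0.622, 0.078, 0.047])]
tray [(0.9, [0.511, 0.059, 0.0])]
relay [(0.77, [0.521, -0.041, 0.049])]
spray_can [(0.6, [0.511, 0.34, 0.001])]
0.8 [0.30076856 0.60430478 0.23130161] [[-0.895, 0.446, 0.0], [0.446, 0.895, 0.0], [-0.0, 0.0, -1.0]]
```

View pics/top0.png

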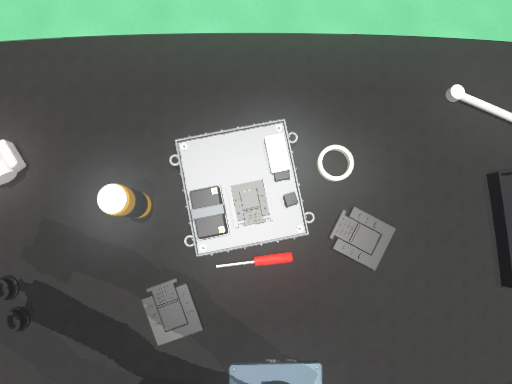

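View pics/side0.png

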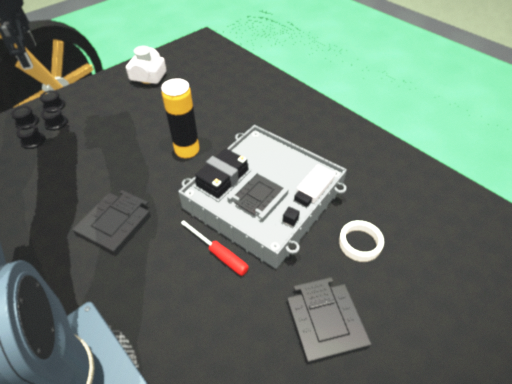

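The top view shows the tray around (242,188), turned slightly left, with the cover at (250,203) and its tab end toward the robot. The larger look-alikes at (172,312) and (363,238) lie on the bench. Next I'll measure yaw and position.

```bash
cat >> h.py <<'E'
def deproj(c,mask,d):
    i=vision.camera_info(c); v,u=np.nonzero(mask&(d>0))
    K=np.array([[i["fx"],0,i["cx"]],[0,i["fy"],i["cy"]],[0,0,1.]])
    n=cv2.undistortPoints(np.c_[u,v].astype(float)[:,None],K,np.array([i["k1"],0,0,0,0]))[:,0]
    z=d[v,u]; P=np.c_[n*z[:,None],z,np.ones(len(z))]
    return (np.linalg.inv(i["world_to_cam"])@P.T).T[:,:3]
def rect(P):
    (cx,cy),(w,h),a=cv2.minAreaRect(P[:,:2].astype(np.float32)); a=np.radians(a)
    while a>np.pi/4: a-=np.pi/2
    return np.round([cx,cy,w,h,a],4)
def locate(c="top"):
    im,d=vision.get_image(c)
    for n in("tray","cover","tab_pad"):
        for r in regions_of(n,c):
            P=deproj(c,r["pixels"],d)
            if len(P)>30: print(n,round(float(r["p"]),2),len(P),"rect",rect(P),"med",np.round(np.median(P,0),4),"z95",np.round(np.percentile(P[:,2],[5,95]),4))
    return im
E
python3 - <<'E'
from h import *
im=locate()
cv2.imwrite("pics/crop1.png",cv2.resize(im[110:265,165:320],None,fx=3.8,fy=3.8,interpolation=cv2.INTER_CUBIC))
E
```

```text
cover 0.93 2482 rect [ 0.4258 -0.2211  0.1504  0.1201 -0.5042] med [ 0.4271 -0.2201  0.0201] z95 [0.016  0.0231]
cover 0.9 1235 rect [0.5115 0.059  0.1001 0.0765 0.1915] med [0.5146 0.0597 0.0646] z95 [0.0605 0.0673]
cover 0.89 2727 rect [0.248  0.2579 0.1477 0.1308 0.329 ] med [0.2469 0.2551 0.0199] z95 [0.0066 0.0229]
tab_pad 0.8 603 rect [0.5036 0.0575 0.0834 0.0482 0.1857] med [0.5008 0.0572 0.0648] z95 [0.0518 0.0678]
tab_pad 0.68 1019 rect [ 0.4313 -0.207   0.121   0.0678 -0.4728] med [ 0.4351 -0.2031  0.0203] z95 [0.0174 0.0248]
tab_pad 0.64 1067 rect [0.2638 0.2635 0.1133 0.0701 0.2883] med [0.2667 0.2619 0.0201] z95 [0.0171 0.0238]
```

View pics/crop1.png

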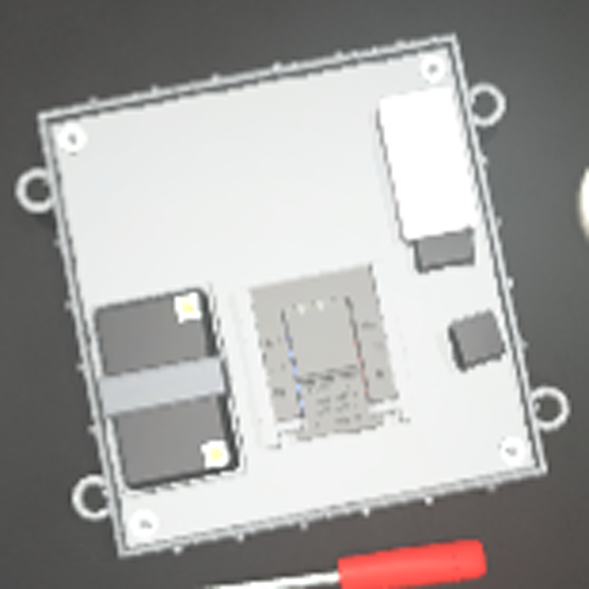

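The crop shows the tray's rim corners at about (42,115), (455,38), (543,468) and (122,550), with the cover's tab end at the bottom (345,405). I'll turn the rim corners into the tray pose.

```bash
python3 - <<'E'
from h import *
px=np.array([[42,115],[455,38],[543,468],[122,550]])/3.8+[165,110]
i=vision.camera_info("top");K=np.array([[i["fx"],0,i["cx"]],[0,i["fy"],i["cy"]],[0,0,1.]])
n=cv2.undistortPoints(px[:,None],K,np.array([i["k1"],0,0,0,0]))[:,0]
T=np.linalg.inv(i["world_to_cam"]); r=np.c_[n,np.ones(4)]@T[:3,:3].T
W=T[:3,3]+r*((.063-T[2,3])/r[:,2])[:,None]; W=W[:,:2]; print(W.round(4))
e=(W[0]-W[3])+(W[1]-W[2]); f=(W[0]-W[1])+(W[3]-W[2])
print(np.linalg.norm(e)/2,np.linalg.norm(f)/2); a1=np.arctan2(e[1],e[0]);a2=np.arctan2(-f[0],f[1]);a=(a1+a2)/2;print(a1,a2)
R=np.array([[np.cos(a),-np.sin(a)],[np.sin(a),np.cos(a)]])
O=W.mean(0)-R@[.043,.014]; print("origin",O)
s=sensors.sense();E=s["ee_rot"]
for x in(-.031,-.029,.09):
    t=O+R@[x,0]; print(x,t,"tool shift mm",(E.T@np.r_[t-s["tcp_pos"][:2],0]*1000).round(1))
print("yaw",-(np.pi/2+a-np.arctan2(E[1,1],E[0,1])))
E
```

```text
[[ 0.6634  0.2362]
 [ 0.7116 -0.0269]
 [ 0.4376 -0.0771]
 [ 0.3894  0.1848]]
0.27867152188268635 0.26689776281168376
0.1833479656195319 0.1815272993688757
origin [0.51075121 0.05768918]
-0.031 [0.48026567 0.05206493] tool shift mm [-406.8 -414.4    0. ]
-0.029 [0.48223248 0.05242779] tool shift mm [-408.4 -413.2    0. ]
0.09 [0.5992576  0.07401764] tool shift mm [-503.5 -341.7    0. ]
yaw -0.6442789096395176
```

```bash
cat >> h.py <<'E'
O=np.array([.511,.0583]); A=.183
def go(x,y,z):
    s=sensors.sense();E=s["ee_rot"];R=np.array([[np.cos(A),-np.sin(A)],[np.sin(A),np.cos(A)]])
    t=np.r_[O+R@[x,y],z]; cur=R.T@(s["tcp_pos"][:2]-O)
    print("t",s["time_s"],"tray xy",(cur*1000).round(1),"z",(s["tcp_pos"][2]*1000).round(1),"shift",(E.T@(t-s["tcp_pos"])*1000).round(1),"yaw",round(-(np.pi/2+A-np.arctan2(E[1,1],E[0,1])),3),"F",s["contact_force"].round(2),"w",round(s["gripper_width"],4))
E
python3 -m pendant '[{"grip":0,"delta_pos":[-28,-29,0],"yaw":-0.12},{"grip":0,"delta_pos":[-56,-57,0],"yaw":-0.24},{"grip":0,"delta_pos":[-84,-86,0],"yaw":-0.36},{"grip":0,"delta_pos":[-112,-114,0],"yaw":-0.48},{"grip":0,"delta_pos":[-140,-143,0],"yaw":-0.6}]'
python3 -c "from h import *; go(-.031,0,.1)"
```

```text
time_s: 1.42
tcp_pos: [0.3627, 0.4122, 0.2314]
ee_rot: [[-0.99, -0.144, 0.001], [-0.144, 0.99, 0.0], [-0.001, 0.0, -1.0]]
contact_force: [1.6, 0.0, 0.1]
gripper_width: 0.0258
grip_force: 0.0
t 1.4167 tray xy [-81.4 375. ] z 231.4 shift [ -64.7 -372.8  131.4] yaw -0.039 F [1.57 0.05 0.07] w 0.0258
```

```bash
python3 -m pendant '[{"grip":0,"delta_pos":[-7,-40,0],"yaw":-0.04},{"grip":0,"delta_pos":[-14,-80,0],"yaw":-0.04},{"grip":0,"delta_pos":[-21,-119,0],"yaw":-0.04},{"grip":0,"delta_pos":[-28,-158,0],"yaw":-0.04},{"grip":0,"delta_pos":[-35,-198,0],"yaw":-0.04}]' >/dev/null
python3 -c "from h import *; go(-.031,0,.085)"
```

```text
t 1.8333 tray xy [-55.3 175.6] z 231.6 shift [ -25.  -175.5  146.6] yaw -0.005 F [1.14 0.43 0.35] w -0.0001
```

```bash
python3 -m pendant '[{"grip":0,"delta_pos":[-6,-40,0],"yaw":-0.005},{"grip":0,"delta_pos":[-12,-80,0],"yaw":-0.005},{"grip":0,"delta_pos":[-18,-120,10],"yaw":-0.005},{"grip":0,"delta_pos":[-22,-150,35],"yaw":-0.005},{"grip":0,"delta_pos":[-25,-175.5,65],"yaw":-0.005}]' >/dev/null
python3 -c "from h import *; go(-.031,0,.085)"
```

```text
t 2.25 tray xy [-29.7  -1.3] z 167.3 shift [ 1.7  1.3 82.3] yaw -0.002 F [ 0.41  0.36 -0.83] w -0.0001
```

```bash
python3 -m pendant '[{"grip":0,"delta_pos":[1.5,1.3,35],"yaw":0},{"grip":0,"delta_pos":[1.5,1.3,70],"yaw":0},{"grip":0,"delta_pos":[1.5,1.3,83],"yaw":0},{"grip":0,"delta_pos":[1.5,1.3,83],"yaw":0}]' >/dev/null
python3 - <<'E'
from h import *
go(-.031,0,.064)
a,_=vision.get_image("side"); cv2.imwrite("pics/s2.png",cv2.resize(a[100:280,150:370],None,fx=3.3,fy=3.3,interpolation=cv2.INTER_CUBIC))
E
```

```text
t 2.5833 tray xy [-34.5   2.8] z 80.6 shift [-3.6 -2.8 16.5] yaw -0.0 F [-0.36 -0.66  0.78] w -0.0001
```

View pics/s2.png

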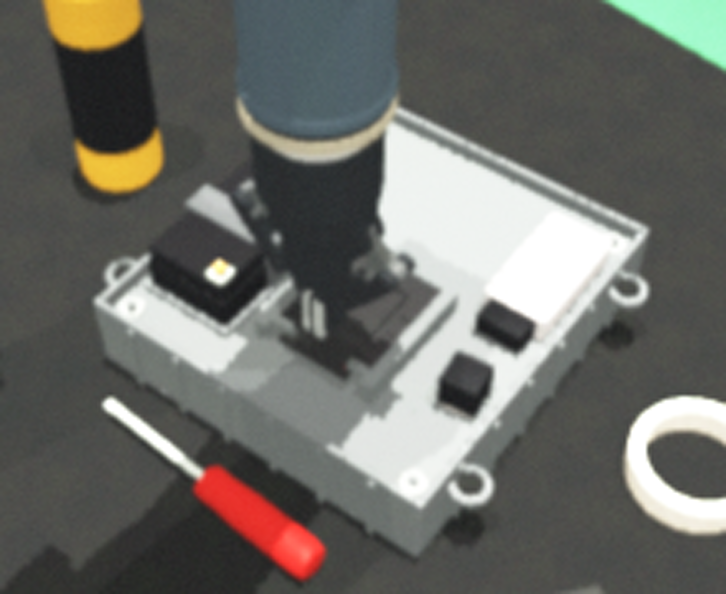

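The fingers stand over the tab end between the rails, at crop (320,330), clear of the bystanders. Now I'll settle and lower to just above the tab.

```bash
python3 -m pendant '[{"grip":0,"delta_pos":[-3,-2.5,4],"yaw":0},{"grip":0,"delta_pos":[-3,-2.5,9],"yaw":0},{"grip":0,"delta_pos":[-3,-2.5,12],"yaw":0},{"grip":0,"delta_pos":[-3,-2.5,12],"yaw":0},{"grip":0,"delta_pos":[-3,-2.5,12],"yaw":0}]' >/dev/null
python3 -c "from h import *; go(-.031,0,.064)"
```

```text
t 3.05 tray xy [-29.5   0.6] z 71.7 shift [ 1.5 -0.6  7.7] yaw 0.0 F [ 0.12 -1.29  0.37] w -0.0003
```

```bash
python3 -m pendant '[{"grip":0,"delta_pos":[1,-0.5,3],"yaw":0},{"grip":0,"delta_pos":[1,-0.5,6],"yaw":0},{"grip":0,"delta_pos":[1,-0.5,9],"yaw":0},{"grip":0,"delta_pos":[1,-0.5,11],"yaw":0},{"grip":0,"delta_pos":[1,-0.5,11],"yaw":0}]' >/dev/null
python3 -c "from h import *; go(-.031,0,.059)"
python3 -m pendant '[{"grip":0,"delta_pos":[0,0,1],"yaw":0},{"grip":0,"delta_pos":[0,0,2],"yaw":0},{"grip":0,"delta_pos":[0,0,2],"yaw":0},{"grip":0,"delta_pos":[0,0,2],"yaw":0}]' >/dev/null
python3 -c "from h import *; go(-.031,0,.059)"
```

```text
t 3.4667 tray xy [-30.5   0. ] z 60.1 shift [ 0.5 -0.   1.1] yaw 0.0 F [-0.22  0.17  5.66] w -0.0001
t 3.8 tray xy [-30.4  -0. ] z 58.5 shift [ 0.6  0.  -0.5] yaw 0.0 F [-1.52 -1.5   7.9 ] w 0.0001
```

```bash
python3 -m pendant '[{"grip":0,"delta_pos":[-3,0,0],"yaw":0},{"grip":0,"delta_pos":[-6,0,0],"yaw":0},{"grip":0,"delta_pos":[-9,0,0],"yaw":0},{"grip":0,"delta_pos":[-12,0,0],"yaw":0},{"grip":0,"delta_pos":[-14,0,0],"yaw":0}]' >/dev/null
python3 -c "from h import *; go(.088,0,.059)"
```

```text
t 4.2167 tray xy [-17.8  -0.1] z 58.2 shift [-105.8    0.    -1. ] yaw 0.0 F [-3.47 -0.57  8.77] w 0.0001
```

```bash
python3 -m pendant '[{"grip":0,"delta_pos":[-4,0,0],"yaw":0},{"grip":0,"delta_pos":[-8,0,0],"yaw":0},{"grip":0,"delta_pos":[-12,0,0],"yaw":0},{"grip":0,"delta_pos":[-16,0,0],"yaw":0},{"grip":0,"delta_pos":[-20,0,0],"yaw":0}]' >/dev/null
python3 - <<'E'
from h import *
go(.088,0,.059)
a,_=vision.get_image("side"); cv2.imwrite("pics/s3.png",cv2.resize(a[100:280,150:370],None,fx=3.3,fy=3.3,interpolation=cv2.INTER_CUBIC))
E
```

```text
t 4.6333 tray xy [ 2.1 -0.1] z 58.2 shift [-85.9   0.1  -1. ] yaw 0.0 F [-3.84 -0.39  8.39] w 0.0
```

View pics/s3.png

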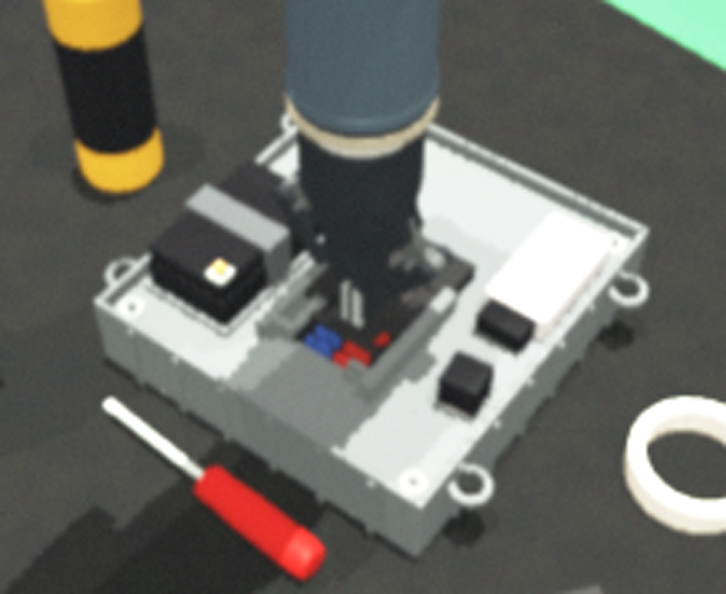

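The cover is released and sliding: the blue and red fuses show at (320,340)–(370,350), and the bystanders haven't moved. I'll keep pushing.

```bash
python3 -m pendant '[{"grip":0,"delta_pos":[-8,0,0],"yaw":0},{"grip":0,"delta_pos":[-17,0,0],"yaw":0},{"grip":0,"delta_pos":[-26,0,0],"yaw":0},{"grip":0,"delta_pos":[-35,0,0],"yaw":0},{"grip":0,"delta_pos":[-43,0,0],"yaw":0}]' >/dev/null
python3 -c "from h import *; go(.088,0,.059)"
python3 -m pendant '[{"grip":0,"delta_pos":[-9,0,0],"yaw":0},{"grip":0,"delta_pos":[-18,0,0],"yaw":0},{"grip":0,"delta_pos":[-27,0,0],"yaw":0},{"grip":0,"delta_pos":[-36,0,0],"yaw":0},{"grip":0,"delta_pos":[-41,0,0],"yaw":0}]' >/dev/null
python3 - <<'E'
from h import *
go(.088,0,.059)
a,_=vision.get_image("side"); cv2.imwrite("pics/s4.png",cv2.resize(a[100:280,150:370],None,fx=3.3,fy=3.3,interpolation=cv2.INTER_CUBIC))
E
```

```text
t 5.1 tray xy [45.6 -0. ] z 58.3 shift [-42.4   0.   -0.8] yaw 0.0 F [-4.94 -0.45  6.88] w -0.0002
t 5.5167 tray xy [87.2  0. ] z 58.3 shift [-0.8 -0.  -0.7] yaw 0.0 F [-5.11 -0.76  7.9 ] w 0.0003
```

View pics/s4.png

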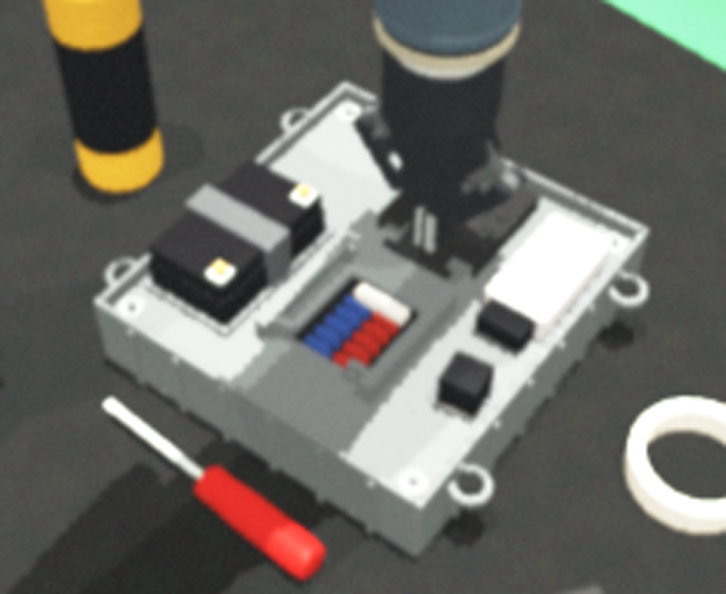

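The cover lies off the rails on the deck around (460,220), and the fuses are fully exposed. I'll lift gently and check.

```bash
python3 -m pendant '[{"grip":0,"delta_pos":[0,0,-2],"yaw":0},{"grip":0,"delta_pos":[0.5,0,-4],"yaw":0},{"grip":0,"delta_pos":[1,0,-7],"yaw":0},{"grip":0,"delta_pos":[1,0,-12],"yaw":0},{"grip":0,"delta_pos":[1,0,-30],"yaw":0}]' >/dev/null
python3 -m pendant '[{"grip":0,"delta_pos":[0,0,-35],"yaw":0},{"grip":0,"delta_pos":[0,0,-70],"yaw":0},{"grip":0,"delta_pos":[40,0,-100],"yaw":0},{"grip":0,"delta_pos":[80,0,-110],"yaw":0},{"grip":0,"delta_pos":[120,0,-110],"yaw":0}]' >/dev/null
python3 -m pendant '[{"grip":0,"delta_pos":[0,40,0],"yaw":0},{"grip":0,"delta_pos":[0,80,0],"yaw":0},{"grip":0,"delta_pos":[0,120,0],"yaw":0},{"grip":0,"delta_pos":[0,120,0],"yaw":0}]' >/dev/null
python3 - <<'E'
from h import *
go(.088,0,.059)
im=locate()
R=np.array([[np.cos(A),-np.sin(A)],[np.sin(A),np.cos(A)]])
for r in landmark_of("cover","top")+landmark_of("relay","top"): print(round(float(r["p"]),2),r["xyz"],((np.array(r["xyz"])[:2]-O)@R*1000).round(1))
cv2.imwrite("pics/t5.png",cv2.resize(im[110:265,165:320],None,fx=3.8,fy=3.8,interpolation=cv2.INTER_CUBIC))
E
```

```text
t 6.7333 tray xy [-29.1 128.7] z 198.5 shift [-115.7 -130.4  139. ] yaw 0.01 F [ 0.62 -0.32 -0.16] w 0.0002
tray 0.84 11122 rect [0.5578 0.0813 0.307  0.3156 0.191 ] med [0.5468 0.0683 0.0513] z95 [0.0448 0.0925]
cover 0.66 1344 rect [0.6271 0.08   0.0992 0.0863 0.1897] med [0.6298 0.08   0.0647] z95 [0.0611 0.0677]
tab_pad 0.88 544 rect [0.6178 0.0794 0.0799 0.0451 0.1935] med [0.6153 0.0798 0.0649] z95 [0.0622 0.0682]
tab_pad 0.7 1077 rect [ 0.4322 -0.2079  0.1204  0.0778 -0.5037] med [ 0.4352 -0.2021  0.0202] z95 [0.0168 0.0242]
0.65 [0.6297, 0.0802, 0.0471] [ 1.207e+02 -1.000e-01]
0.6 [0.4293, -0.2137, 0.0009] [-129.8 -252.6]
0.61 [0.5203, -0.0362, 0.0501] [ -8.1 -94.6]
```

View pics/t5.png

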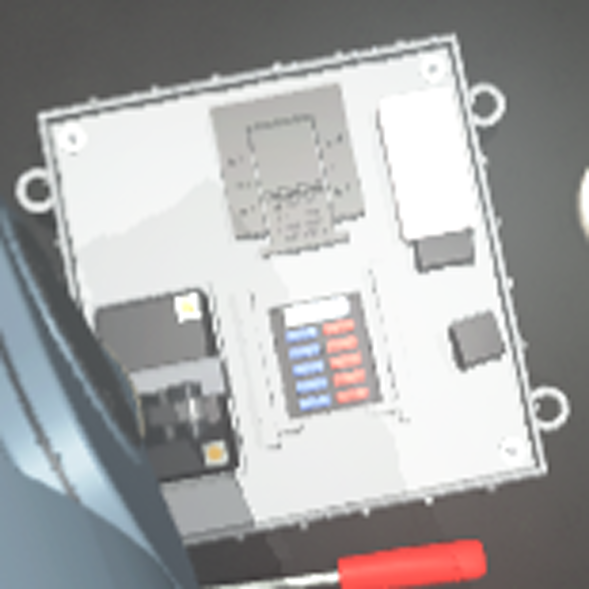

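The cover lies flat and straight at crop (290,165), at tray x of about 118 mm. It is clear of both the rails and the far rim, and the relay, tape and screwdriver haven't moved. Handing in.

```bash
python3 -c "
from h import *
print(order.finish_job())"
```

```text
the job is handed in; nothing more can be done
None
```

The fuse box is open and the job is handed in: I pressed the snap tab, slid the cover off its guides, and it now lies flat on the deck behind, fully clear of the rails, with no visible movement of the things around it.

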